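Set the missing hold-down bolt of a V-block

TASK

One V-block on the T-slotted plate still lacks its front hold-down bolt. Take the T-bolt that fits the plate's slot, feed its head into the open front end of the slot in line with that block, and slide it along, upright, until it stands home in the block's open lug; then slide the C-washer under its nut so that it lies flat on the lug round the bolt, ready for the nut to be tightened. Leave the larger T-bolt and the spanner where they are.

Things in the scene. Friction and masses are not known exactly. Their poses are not given: they have to be found in the camera images.
- slot_plate: fixed steel plate, 220 (x) x 180 (y) x 36 mm; origin: centre of its underside, on the bench; x runs along its two T-slots, away from the robot. Slots centred at y = +50 and -50 mm, open at both ends, front end at x = -110 mm. Each: mouth 15 mm wide through the lips (z 24 to 36 mm), below them an undercut 26 mm wide from the slot's floor, z = 13 mm, up to z = 24 mm
- open_block: fixed steel V-block without its front bolt, astride one slot of the plate; body 70 (x) x 60 (y) x 50 mm, origin at the centre of its underside, on the plate's top; axes parallel to slot_plate's. A lug sticks out 45 mm at its front (-x, towards the robot) and at its rear; the rear lug is already bolted
- lug_seat (a point): where the missing bolt's axis belongs: point on top of open_block's front lug, 50 mm above the bench, on the slot's centre line; axes parallel to slot_plate's. Lug 14 mm thick, 50 mm wide; its slot, 16 mm wide, is open to the front: the lug's front edge is 19 mm before the point, the slot's rounded end 8 mm behind it, the block's face 26 mm behind
- done_block: fixed V-block like open_block, abreast of it over the other slot, 100 mm away in y, bolted at both ends with T-bolt, C-washer and nut: how the finished job looks. Origin at the centre of its underside
- small_tbolt_mid (a point): centre, half-way up, of the loose T-bolt that fits the slots, standing on its head, z up, 68 mm tall, about 110 g. Square head 22 x 22 x 8 mm at the foot (sides parallel to its x, y), threaded shank 12 mm thick, near the top a hexagon nut fast on the thread: 19 mm across flats, 51 to 62 mm above the foot, two flats facing the bolt's +y and -y
- large_tbolt_mid (a point): centre, half-way up, of a larger loose T-bolt, too big for the slots, standing likewise: 80 mm tall, head 30 x 30 x 11 mm, shank 16 mm thick; not to be moved
- c_washer_mid (a point): centre, half-way up, of the loose steel C-washer lying flat: 42 mm diameter, 8 mm thick, about 70 g, two flat sides facing its +y and -y, 38 mm apart. Its slot, 15 mm wide, runs from a half round about the centre out to its +x edge. When the bolt stands on the plate slot's floor its nut's underside is 14 mm above the lug's top
- spanner: combination spanner lying flat on the bench near the front edge, 231 x 48 x 7 mm; origin at the centre of its underside; not to be moved
Things that resemble listed ones, but are neither listed nor needed, are in the scene too. Of the things shaped like the part that bears c_washer_mid, the bare steel one is meant.

How it is judged:
By the outcome, as a careful person would: the job done as asked, in the order asked, and still so for the second after the job is handed in, with the robot touching nothing.
It also fails if it takes over 72 s, if anything falls off the work surface, if the arm or the gripper's body presses on something with over 40 N, if the wrist force passes 120 N, or if a joint passes its speed limit or range.

ROBOT

A 6-joint arm with a two-finger parallel gripper is mounted at the origin on a cart in front of the work surface, level with it; the furniture and walls round the work are solid. World frame = base frame: x ahead of the robot, y to its left, z up, the work surface at z = 0. Lengths are in m, angles in rad, forces in N, time in s.
With the tool pointing down it reaches from about 0.35 to 0.85 m from the base axis. Payload 8.1 kg.
Tool frame: the origin (TCP) lies on the mounting face of the last link; the fingertips stand 186 mm ahead of it and the grasp point (between the pads) lies 167 mm ahead of it; z points along the fingers, y is the line along which they close (so a half turn about z gives the same grasp; the last joint's range is limited). The gripper opens to 93 mm and grips with 3 to 60 N. Pads are 15 mm wide; open, the fingers measure 128 mm over their backs; the gripper's body (75 mm by 188 mm) begins 65 mm behind the grasp point.
Start: joints at [-1.213, 0.13, 1.488, -0, 1.523, -0.085], TCP at [0.257, -0.542, 0.405] pointing down, gripper open.
Joint ranges: [-2.96, 2.96], [-0.89, 2.26], [0.02, 2.5], [-1.34, 4.48], [0, 2.73], [-2.66, 2.66]. Speed limits (rad/s): [2.39, 2.39, 2.79, 3.14, 3.14, 3.14].

INTERFACE

Orientations are given as a rotation vector (axis times angle).
In Python, from plant import * gives the robot as it stands. The module is installed in compiled form; this text tells all that it offers.
- The arm moves only by the tool arm_command, never from a script. Its argument "increments" is a list of rows, each a list of 6 numbers: the shift along the tool's x, y, z in units of 0.2 m (1.0 is 0.2 m), then the turn, a rotation vector about the tool's x, y, z in units of pi rad (1.0 is pi rad). A call has exactly 5 rows; each row is the pose to reach, as a shift and turn from the pose commanded when the call began, along the tool's axes at that moment, turning the shorter way round; what a row does not reach only later rows make up. A row lasts 1/8 s, in which the tool goes at most 62.5 mm and 10.7 degrees, less where a joint would pass 70% of its speed; a pose out of reach is approached as far as the arm can. A call with a number of a shift or a turn outside -1 to 1 is refused whole. A call with a gripper value outside its range is refused whole. "fingers" is the closure, from -1 (fully open) to 1 (shut), set as the call begins (left out, the last holds). The fingers move at their own pace and stop on an object; "force" is the grip in N (left out, the last holds). Time passes only in rows, so rows that repeat a pose let the fingers close, or fill a call up. It gives the time, the measured TCP pose, the force, the opening and the grip force at its end, in the units of the state.
- read_state(): the state, without advancing time (a new reading comes with each control period).
- read_camera(name): name is "side" or "top" or "wrist"; returns a dict with "image" (400x640x3 uint8, red, green, blue), "fx", "fy", "cx", "cy" (pixels), "T" (4x4, takes a point from camera to world coordinates). Camera axes: x right, y down, z forward; pixel columns grow to the right and rows downward; lengths in m; the calibration is good to about 2 mm. A picture is of the moment at which its call begins. There is no depth.
- close_job(): hands the job in; it is judged then, once.
The state is a dict: "t": time; "q": joint angles; "dq": joint speeds; "joint_torque": joint torques, N m; "tool_pos": TCP position; "orientation": TCP orientation; "force": force on the tool from outside, world axes, zero at the start; "wrist_torque": the same for the moment, N m; "opening": finger opening in m; "gripper_force": force on a finger pad.
Only numpy, scipy, OpenCV 4.12 (cv2) and the standard library are available. Lean on these libraries where they do the work, as an engineer would, in place of code of your own. Each camera call takes 0.05 s, during which the arm holds its last target. There are 200 camera calls.

## Working session

There is one attempt and no reset: what is moved stays moved. The work goes in short steps, Python scripts to look and compute and a tool call to move; the robot and the scene stay as the last step left them, time stands still between calls to the robot, and variables do not carry over. Pictures are saved under pics/ and viewed, at most 10 in all, crops included, and the job is handed in when it is done.

Besides the shell and the picture viewer there is one more tool, called after "Emit:" by a JSON object that holds its "fn" and its "kwargs". arm_command: Moves the arm, as the interface text tells. Shifts and turns lie within -1 to 1; 1 stands for 0.2 m of shift or pi rad of turn. Its arguments: {"type":"object","properties":{"increments":{"type":"array","items":{"type":"array","items":{"type":"number","minimum":-1,"maximum":1}}},"fingers":{"type":"number"},"force":{"type":"number"}},"required":["increments"]}

```bash
mkdir -p pics; python3 - <<'E'
from plant import *
import cv2,numpy as np
for n in ("side","top"):
    c=read_camera(n); cv2.imwrite(f"pics/{n}0.png",c["image"][:,:,::-1]); print(n,c["fx"],c["fy"],c["cx"],c["cy"]);print(np.round(c["T"],4).tolist())
s=read_state(); print(s)
E
```

```text
side 460.74505987054647 460.74505987054647 319.891693239953 203.86144012953406
[[-0.992, -0.0577, 0.112, 0.4067], [-0.1259, 0.4813, -0.8675, 0.7798], [-0.0039, -0.8747, -0.4847, 0.4967], [0.0, 0.0, 0.0, 1.0]]
top 502.72525945058356 502.72525945058356 316.51159242985096 195.76674608841267
[[0.0262, -0.9884, 0.1493, 0.3725], [-0.9996, -0.0275, -0.0069, 0.0185], [0.0109, -0.1491, -0.9888, 1.0125], [0.0, 0.0, 0.0, 1.0]]
{'t': 0.1, 'q': array([-1.21342489e+00,  1.31090125e-01,  1.48915323e+00, -2.06039403e-05,
        1.52302318e+00, -8.53914633e-02]), 'dq': array([ 0.00014879, -0.00312667, -0.00164316,  0.00141859, -0.00208898,
        0.0004541 ]), 'joint_torque': array([ 1.72481516e-03, -5.61341822e+01, -4.93096769e+01,  7.71457865e-02,
        2.90920789e-02, -7.61172510e-05]), 'tool_pos': array([ 0.25701162, -0.54193948,  0.40379884]), 'orientation': array([-3.06330663e+00, -6.89461258e-01,  3.88283103e-04]), 'force': array([-0.37895587,  0.59901451,  0.40990018]), 'wrist_torque': array([ 0.03166696,  0.01479996, -0.04260791]), 'gripper_force': 0.0, 'opening': 0.0932782440563015}
```

View pics/side0.png

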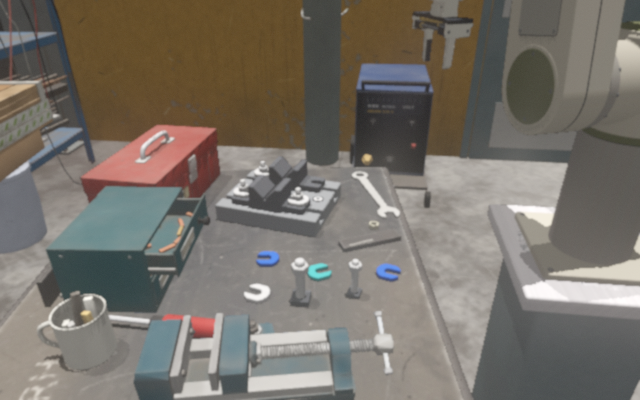

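View pics/top0.png

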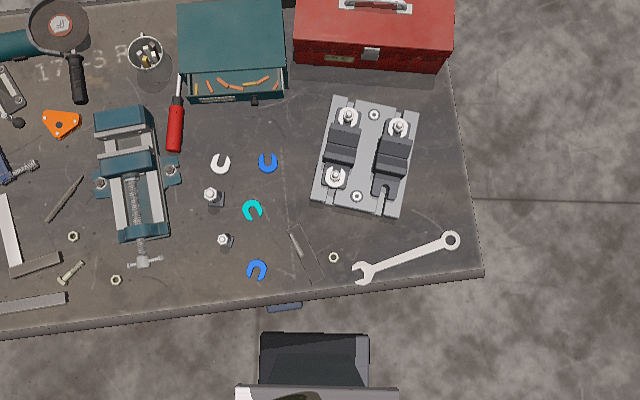

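The top view shows the plate at about (365,155). Its right-hand block has the open front lug at (386,190). The tall T-bolts stand at (212,195) and (224,240), with C-washers at (220,163) pale steel, (252,210) teal, and (268,162) and (257,270) blue. By size the bolt at (224,240) is the small one. The washer at (220,163) is the only bare one. I'll check both in an enlarged crop.

```bash
cat > h.py <<'E'
from plant import *
import cv2,numpy as np
from scipy.spatial.transform import Rotation as R
def ray(c,u,v):
    T=np.array(c["T"]);d=T[:3,:3]@np.array([(u-c["cx"])/c["fx"],(v-c["cy"])/c["fy"],1.]);return T[:3,3],d
def onz(c,u,v,z):
    o,d=ray(c,u,v);return o+d*(z-o[2])/d[2]
def tri(obs):
    A=np.zeros((3,3));b=np.zeros(3);L=[]
    for c,u,v in obs:
        o,d=ray(c,u,v);d=d/np.linalg.norm(d);P=np.eye(3)-np.outer(d,d);A+=P;b+=P@o;L.append((o,P))
    x=np.linalg.solve(A,b);return x,[np.linalg.norm(P@(x-o)) for o,P in L]
def proj(c,p):
    T=np.array(c["T"]);q=T[:3,:3].T@(np.array(p)-T[:3,3]);return np.array([c["fx"]*q[0]/q[2]+c["cx"],c["fy"]*q[1]/q[2]+c["cy"]])
def tool():
    s=read_state();return s["tool_pos"],R.from_rotvec(s["orientation"])
def inc(p,Rt=None):
    "increment (units) from measured pose to target TCP pos p, rot Rt"
    p0,R0=tool();d=R0.inv().apply(np.array(p)-p0)/0.2
    r=(R0.inv()*(Rt if Rt is not None else R0)).as_rotvec()/np.pi
    return np.round(np.r_[d,r],4)
def down(yaw):  # tool z down, tool x axis at world heading yaw
    return R.from_euler('z',yaw)*R.from_euler('x',np.pi)
E
python3 - <<'E'
from h import *
t=read_camera("top");s=read_camera("side")
a=cv2.resize(t["image"][140:290,190:290],None,fx=3.9,fy=3.9,interpolation=cv2.INTER_CUBIC)
b=cv2.resize(s["image"][245:310,235:410],(400,149*1),interpolation=cv2.INTER_CUBIC)
b2=cv2.resize(t["image"][90:225,305:425],(400,450),interpolation=cv2.INTER_CUBIC)
m=np.zeros((600,800,3),np.uint8);m[:585,:390]=a;m[:149,395:795]=b;m[150:600,395:795]=b2
cv2.imwrite("pics/crop1.png",m[:,:,::-1])
for n,u,v,z in [("big",212,195,.07),("small",224,240,.06),("washer",220,163,.008),("lug",386,185,.05),("plate",365,155,.036),("doneNutFront",335,178,.08),("plFL",310,200,.036),("plFR",398,217,.036),("plBL",334,97,.036),("plBR",419,112,.036)]:
    print(n,np.round(onz(t,u,v,z),3))
p,Rr=tool();print(p,np.round(Rr.as_matrix(),3))
w=read_camera("wrist");Tt=np.eye(4);Tt[:3,:3]=Rr.as_matrix();Tt[:3,3]=p
print(w["fx"],w["cx"],w["cy"],np.round(np.linalg.inv(Tt)@w["T"],4))
E
```

```text
big [0.511 0.21  0.07 ]
small [0.427 0.184 0.06 ]
washer [0.586 0.21  0.008]
lug [ 0.543 -0.123  0.05 ]
plate [ 0.605 -0.083  0.036]
doneNutFront [ 0.548 -0.022  0.08 ]
plFL [0.511 0.024 0.036]
plFR [ 0.482 -0.149  0.036]
plBL [ 0.723 -0.018  0.036]
plBR [ 0.697 -0.191  0.036]
[ 0.2570653  -0.54198837  0.40410134] [[ 0.904  0.428 -0.   ]
 [ 0.428 -0.904  0.001]
 [ 0.    -0.001 -1.   ]]
309.7468591882823 321.42684720461824 195.17873449060463 [[ 2.000e-04 -9.655e-01 -2.606e-01  7.160e-02]
 [ 1.000e+00  4.000e-04 -5.000e-04  1.000e-04]
 [ 6.000e-04 -2.606e-01  9.655e-01  1.890e-02]
 [ 0.000e+00  0.000e+00  0.000e+00  1.000e+00]]
```

View pics/crop1.png

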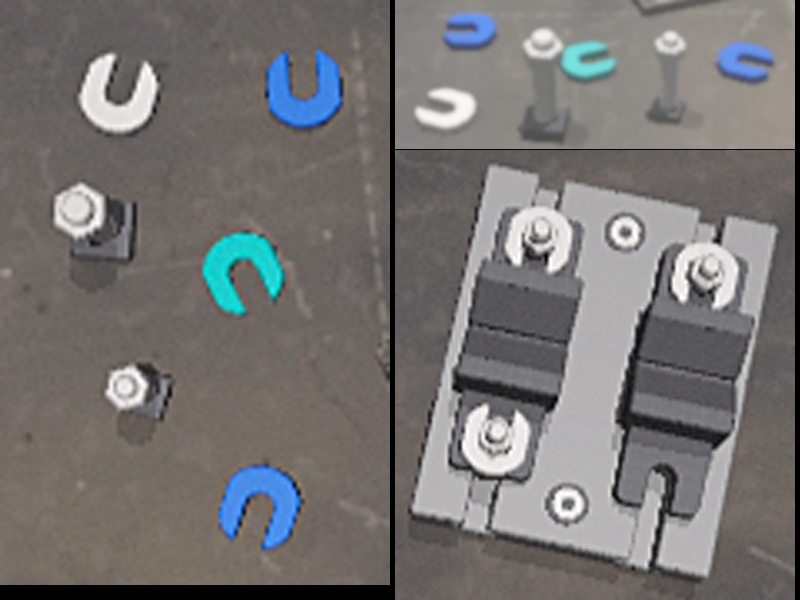

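The crop confirms three things:
- **Small T-bolt:** the shorter, thinner bolt at about (224,240) in the top view. The taller, fatter one at (212,195) stays put.
- **C-washer:** the only uncoloured one, at (220,163).
- **Open lug:** on the right-hand block at (386,185).

Next I'll move the wrist camera over the lug.

Emit:
{"fn": "arm_command", "kwargs": {"increments": [[0.24,-0.155,0.03,0,0,0],[0.47,-0.31,0.06,0,0,0],[0.7,-0.46,0.09,0,0,0],[0.7,-0.46,0.09,0,0,0],[0.7,-0.46,0.09,0,0,0]]}}

```text
t: 0.88
tool_pos: [0.3442, -0.3992, 0.387]
orientation: [3.064, 0.691, -0.0]
force: [0.2, 0.0, -0.2]
opening: 0.0933
gripper_force: 0.0
```

Emit:
{"fn": "arm_command", "kwargs": {"increments": [[0.24,-0.155,0.03,0,0,0],[0.47,-0.31,0.06,0,0,0],[0.7,-0.46,0.09,0,0,0],[0.7,-0.46,0.09,0,0,0],[0.7,-0.46,0.09,0,0,0]]}}

```text
t: 1.5
tool_pos: [0.431, -0.2571, 0.369]
orientation: [3.064, 0.689, -0.0]
force: [-0.3, 0.0, -0.4]
opening: 0.0932
gripper_force: 0.0
```

Emit:
{"fn": "arm_command", "kwargs": {"increments": [[0.24,-0.155,0.03,0,0,0.05],[0.47,-0.31,0.06,0,0,0.1],[0.7,-0.46,0.09,0,0,0.15],[0.7,-0.46,0.09,0,0,0.203],[0.7,-0.46,0.09,0,0,0.203]]}}

```text
t: 2.12
tool_pos: [0.5184, -0.1143, 0.3508]
orientation: [3.126, -0.306, -0.0]
force: [0.2, 0.1, -0.0]
opening: 0.0929
gripper_force: 0.0
```

```bash
python3 - <<'E'
from h import *
import pickle
w=read_camera("wrist");pickle.dump(w,open("w1.pkl","wb"));cv2.imwrite("pics/w1.png",w["image"][:,:,::-1])
p,Rr=tool();print(p,np.round(Rr.as_matrix(),3),read_state()["t"],read_state()["force"])
E
```

```text
[ 0.51824022 -0.11448731  0.35089219] [[ 0.981 -0.192  0.   ]
 [-0.192 -0.981 -0.001]
 [ 0.     0.001 -1.   ]] 2.175 [-0.39666361 -0.2449757  -0.097605  ]
```

View pics/w1.png

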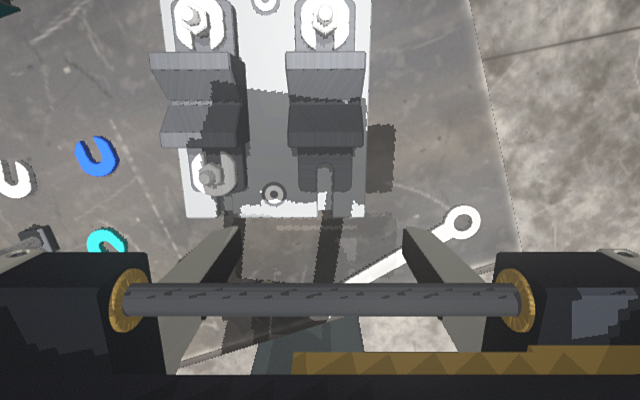

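The wrist view shows the open lug's slot running from about (325,165) to (325,190), with the plate's front edge at row 216, columns 187 to 366. The slot mouth is at about (325,215), partly in shadow. I'll measure the edges.

```bash
python3 - <<'E'
from h import *
import pickle
w=pickle.load(open("w1.pkl","rb"));g=cv2.cvtColor(w["image"],cv2.COLOR_RGB2GRAY)
im=cv2.resize(w["image"][120:230,270:380],(600,600),interpolation=cv2.INTER_NEAREST)
cv2.imwrite("pics/w1c.png",im[:,:,::-1])
for u,v,z in [(187,216,.036),(366,216,.036),(371,20,.036),(325,165,.05)]: print(u,v,np.round(onz(w,u,v,z),4))
E
```

```text
187 216 [0.5152 0.0241 0.036 ]
366 216 [ 0.4802 -0.153   0.036 ]
371 20 [ 0.6548 -0.1851  0.036 ]
325 165 [ 0.5415 -0.1226  0.05  ]
```

View pics/w1c.png

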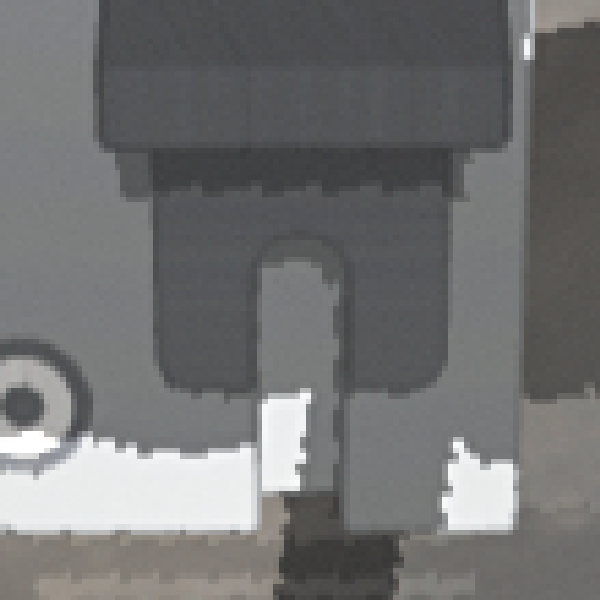

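The enlarged crop (5.45× scale) puts the lug edges at u≈298 and 352.7, the lug front at v≈191.9 and its slot end at v≈163.3. The lug slot runs from u 316.2 to 334.2, the mouth edges at the plate front are at u 317.3 and 332.9, and the plate front edge is at v≈217.7.

```bash
python3 - <<'E'
from h import *
import pickle
w=pickle.load(open("w1.pkl","rb"));g=cv2.cvtColor(w["image"],cv2.COLOR_RGB2GRAY).astype(float)
f=onz(w,325.3,191.9,.05);e=onz(w,325.3,163.3,.05);m=onz(w,325.1,217.7,.036)
print(f,e,np.linalg.norm(e-f),m)
print("widths",np.linalg.norm(onz(w,298.05,180,.05)-onz(w,352.7,180,.05)),np.linalg.norm(onz(w,317.3,215,.036)-onz(w,332.9,215,.036)))
# right plate edge: columns with strongest gradient
def colmax(v,a,b): 
    d=np.abs(np.diff(cv2.GaussianBlur(g,(3,3),0)[v,a:b]));return a+np.argmax(d)+.5
R_=[(colmax(v,355,380),v) for v in range(5,215,6)]
L_=[(colmax(v,180,200),v) for v in (205,208,212)]
P=np.array([onz(w,u,v,.036) for u,v in R_])
vx,vy,x0,y0=cv2.fitLine(P[:,:2].astype(np.float32),cv2.DIST_HUBER,0,1e-4,1e-4).ravel();print("yaw right edge",np.arctan2(vy,vx)%np.pi-np.pi,R_[::6],L_)
# front edge rows
F=[(u,180+np.argmin(np.diff(cv2.GaussianBlur(g,(3,3),0)[180:235,u]))+.5+0) for u in list(range(195,265,6))]
P=np.array([onz(w,u,v,.036) for u,v in F]);vx,vy,_,_=cv2.fitLine(P[:,:2].astype(np.float32),cv2.DIST_HUBER,0,1e-4,1e-4).ravel();print("front",np.arctan2(vy,vx)%np.pi-np.pi/2,F[::3])
print("cur yaw",np.arctan2(*tool()[1].as_matrix()[[1,0],0]))
for s in (.427,.184,.03),(.586,.21,.008): print(proj(w,s))
s=read_camera("side");cv2.imwrite("pics/s_.png",s["image"][:,:,::-1])
E
```

```text
[ 0.51640213 -0.11803925  0.05      ] [ 0.54300536 -0.12320634  0.05      ] 0.02710038076579105 [ 0.486438   -0.11218253  0.036     ]
widths 0.05085321456212115 0.015710797602288728
yaw right edge -0.17089272 [(np.float64(371.5), 5), (np.float64(369.5), 41), (np.float64(364.5), 77), (np.float64(364.5), 113), (np.float64(366.5), 149), (np.float64(364.5), 185)] [(np.float64(184.5), 205), (np.float64(184.5), 208), (np.float64(185.5), 212)]
front -0.03350842 [(195, np.float64(217.5)), (213, np.float64(217.5)), (231, np.float64(189.5)), (249, np.float64(216.5))]
cur yaw -0.193281490573999
[ 76.8958901  313.18637118]
[ 10.70040158 177.76674749]
```

Emit:
{"fn": "arm_command", "kwargs": {"increments": [[-0.17,-0.22,0.02,0,0,0],[-0.34,-0.44,0.04,0,0,0],[-0.507,-0.662,0.05,0,0,0],[-0.507,-0.662,0.05,0,0,0],[-0.507,-0.662,0.05,0,0,0]]}}

```text
t: 2.85
tool_pos: [0.4448, 0.0358, 0.3412]
orientation: [3.126, -0.304, 0.002]
force: [-0.9, -0.1, -0.7]
opening: 0.093
gripper_force: 0.0
```

Emit:
{"fn": "arm_command", "kwargs": {"increments": [[-0.17,-0.22,0.02,0,0,-0.03],[-0.34,-0.44,0.04,0,0,-0.0614],[-0.507,-0.662,0.05,0,0,-0.0614],[-0.507,-0.662,0.05,0,0,-0.0614],[-0.507,-0.662,0.05,0,0,-0.0614]]}}

```text
t: 3.48
tool_pos: [0.3716, 0.1853, 0.331]
orientation: [3.141, -0.004, 0.001]
force: [1.0, -1.2, -0.6]
opening: 0.0929
gripper_force: 0.0
```

```bash
python3 - <<'E'
from h import *
import pickle
w=read_camera("wrist");pickle.dump(w,open("w2.pkl","wb"))
p,Rr=tool();print(p,np.round(Rr.as_matrix(),3))
for s in (.427,.184,.06),(.427,.184,0),(.586,.21,.008): print(proj(w,s))
a=w["image"]
cv2.imwrite("pics/w2.png",a[:,:,::-1])
E
```

```text
[0.37174136 0.18500812 0.33097315] [[ 1.    -0.004  0.001]
 [-0.004 -1.    -0.   ]
 [ 0.001  0.    -1.   ]]
[322.4948115 132.8444244]
[322.30627736 128.83539608]
[290.69144699 -66.62360702]
```

View pics/w2.png

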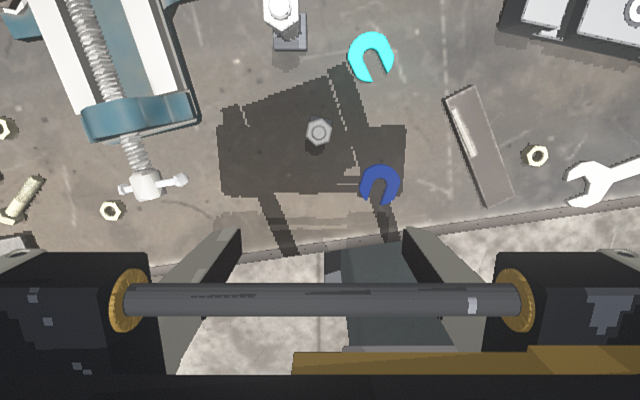

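The bolt's nut is at (319,132) and the washer is out of view above. I'll enlarge the bolt with more contrast to read the head's yaw.

```bash
python3 - <<'E'
from h import *
import pickle
w=pickle.load(open("w2.pkl","rb"));t=read_camera("top");s=read_camera("side")
a=cv2.resize(w["image"][105:165,290:350],(400,400),interpolation=cv2.INTER_CUBIC)
a=np.clip(a.astype(float)*2.2,0,255).astype(np.uint8)
b=cv2.resize(t["image"][225:255,210:240],(400,400),interpolation=cv2.INTER_CUBIC)
c=cv2.resize(s["image"][250:305,335:375],(145,200),interpolation=cv2.INTER_CUBIC)
m=np.zeros((600,800,3),np.uint8);m[:400,:400]=a;m[:400,400:]=b;m[400:,:145]=c
cv2.imwrite("pics/w2c.png",m[:,:,::-1])
# nut mask in wrist
hsv=w["image"][105:165,290:350].max(2)
for th in (95,110,125):
    k=(hsv>th).astype(np.uint8);n,l,st,ce=cv2.connectedComponentsWithStats(k)
    i=l[27,29]; print(th,st[i],ce[i]+[290,105])
E
```

```text
95 [ 16  12  26  29 555] [318.4954955  131.21801802]
110 [ 16  13  26  28 524] [318.53435115 131.47519084]
125 [ 16  14  26  27 494] [318.56882591 131.48178138]
```

View pics/w2c.png

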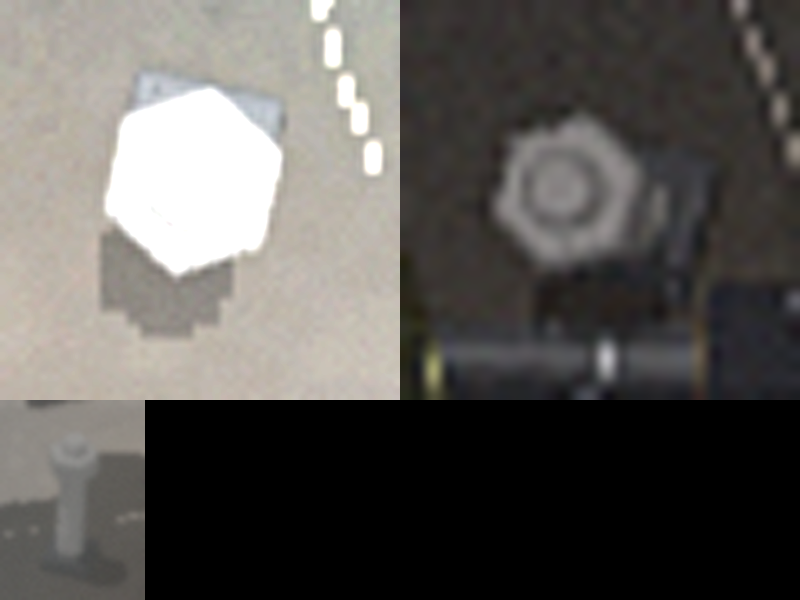

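The head's edge and the nut's vertices tilt about 8.5 to 11° clockwise, so the bolt's yaw is about -0.17. In the top view the nut's centre is at about (222.5,239). In the side view it is at about (355,264).

```bash
python3 - <<'E'
from h import *
import pickle
w=pickle.load(open("w2.pkl","rb"));t=read_camera("top");s=read_camera("side")
x,e=tri([(w,318.5,131.5),(t,222.3,238.8),(s,355,263.5)]);print("nut",x,e)
x,e=tri([(w,318.5,131.5),(s,355,263.5)]);print("nut w+s",x,e)
print("wrist onz",onz(w,318.5,131.5,.058))
k=(w["image"][105:165,290:350].max(2)>105).astype(np.uint8)
c=max(cv2.findContours(k,0,1)[0],key=cv2.contourArea);print(cv2.minAreaRect(c),cv2.approxPolyDP(cv2.convexHull(c),2,True).ravel())
# washer top & side
for n,cam in(("top",t),("side",s)):
    im=cam["image"];r=(slice(145,180),slice(200,240)) if n=="top" else (slice(280,310),slice(240,278))
    q=im[r].astype(int);k=((q.min(2)>(150 if n=='top' else 150))&(q.max(2)-q.min(2)<40)).astype(np.uint8)
    nn,l,st,ce=cv2.connectedComponentsWithStats(k);i=1+np.argmax(st[1:,4]);print(n,st[i],ce[i]+[r[1].start,r[0].start])
    h=cv2.convexHull(max(cv2.findContours((l==i).astype(np.uint8),0,1)[0],key=cv2.contourArea));M=cv2.moments(h);hc=np.array([M["m10"],M["m01"]])/M["m00"]+[r[1].start,r[0].start];P=onz(cam,*hc,.008);Q=onz(cam,*(ce[i]+[r[1].start,r[0].start]),.008)
    print(hc,P,"open dir",np.arctan2(*(P-Q)[[1,0]]))
E
```

```text
nut [0.4283823  0.18717817 0.06161156] [np.float64(0.0002227284654505223), np.float64(0.0008021476130855397), np.float64(0.0005817200181698307)]
nut w+s [0.42797893 0.18716195 0.06150514] [np.float64(0.00017404809351554543), np.float64(0.00017404809351561005)]
wrist onz [0.42794044 0.18720935 0.058     ]
((28.500003814697266, 26.500001907348633), (26.870054244995117, 24.041629791259766), 45.0) [31 13 41 22 37 37 25 40 16 31 19 17]
top [ 10   9  20  20 218] [219.51834862 164.63302752]
[219.86106246 163.40747227] [0.58535636 0.20992533 0.008     ] open dir -0.2135909894323724
side [  3   3  28  18 327] [257.66666667 291.81651376]
[256.79338843 291.56795225] [0.5846557  0.21009214 0.008     ] open dir -0.2710829690845307
```

Emit:
{"fn": "arm_command", "kwargs": {"increments": [[0.14,-0.006,0,0,0,0.027],[0.2815,-0.012,0,0,0,0.0545],[0.2815,-0.012,0,0,0,0.0545],[0.2815,-0.012,0,0,0,0.0545],[0.2815,-0.012,0,0,0,0.0545]]}}

```text
t: 4.35
tool_pos: [0.4265, 0.1884, 0.3307]
orientation: [3.13, -0.271, -0.0]
force: [-0.2, 0.6, 0.6]
opening: 0.0932
gripper_force: 0.0
```

Emit:
{"fn": "arm_command", "kwargs": {"increments": [[0,0,0.15,0,0,0],[0,0,0.3,0,0,0],[0,0,0.43,0,0,0],[0,0,0.51,0,0,0],[0,0,0.515,0,0,0]]}}

```text
t: 4.97
tool_pos: [0.4263, 0.1885, 0.2269]
orientation: [3.129, -0.271, -0.003]
force: [0.9, 0.1, 1.0]
opening: 0.0929
gripper_force: 0.0
```

Emit:
{"fn": "arm_command", "kwargs": {"increments": [[0,0,0,0,0,0],[0,0,0,0,0,0],[0,0,0,0,0,0],[0,0,0,0,0,0],[0,0,0,0,0,0]], "fingers": 1, "force": 25}}

```text
t: 5.6
tool_pos: [0.427, 0.1886, 0.2278]
orientation: [-3.13, 0.272, -0.0]
force: [0.1, -0.2, 0.3]
opening: 0.0479
gripper_force: 0.0
```

Emit:
{"fn": "arm_command", "kwargs": {"increments": [[0,0,0,0,0,0],[0,0,0,0,0,0],[0,0,0,0,0,0],[0,0,0,0,0,0],[0,0,0,0,0,0]]}}

```text
t: 6.22
tool_pos: [0.427, 0.1885, 0.2277]
orientation: [3.13, -0.272, -0.0]
force: [-0.6, -0.4, -0.1]
opening: 0.0185
gripper_force: 25.0
```

Grasped: the opening is 18.5 mm, matching the nut's flats. Next I'll lift it and carry it to a viewing pose before the slot.

Emit:
{"fn": "arm_command", "kwargs": {"increments": [[0,0,-0.1,0,0,0],[0,0,-0.25,0,0,0],[0,0,-0.4,0,0,0],[0,0,-0.5,0,0,0],[0,0,-0.5,0,0,0]]}}

```text
t: 6.85
tool_pos: [0.4276, 0.1888, 0.3293]
orientation: [-3.128, 0.272, -0.005]
force: [0.1, -0.3, -2.2]
opening: 0.0186
gripper_force: 25.0
```

Emit:
{"fn": "arm_command", "kwargs": {"increments": [[0.03,0.1,0,0,0,0],[0.07,0.28,0,0,0,0],[0.12,0.46,0,0,0,0],[0.16,0.64,0,0,0,0],[0.18,0.713,0,0,0,0]]}}

```text
t: 7.48
tool_pos: [0.4374, 0.0405, 0.3263]
orientation: [3.129, -0.275, -0.003]
force: [0.1, 0.4, -1.8]
opening: 0.0186
gripper_force: 25.0
```

Emit:
{"fn": "arm_command", "kwargs": {"increments": [[0.04,0.17,0,0,0,0.006],[0.09,0.35,0,0,0,0.006],[0.14,0.53,0,0,0,0.006],[0.17,0.67,0,0,0,0.006],[0.18,0.713,0,0,0,0.006]]}}

```text
t: 8.1
tool_pos: [0.4486, -0.1056, 0.3268]
orientation: [-3.126, 0.304, 0.002]
force: [0.8, 0.2, -1.6]
opening: 0.0188
gripper_force: 25.0
```

```bash
python3 - <<'E'
from h import *
import pickle
w=read_camera("wrist");pickle.dump(w,open("w3.pkl","wb"))
p,Rr=tool();print(p,np.round(Rr.as_matrix(),4),read_state()["opening"],read_state()["t"])
S=[proj(w,q) for q in [(.5351,-.1217,.05),(.4864,-.1122,.036),(.5164,-.1180,.05),(.543,-.1232,.05)]];print(S)
u,v=S[0].astype(int);a=cv2.resize(w["image"][v-50:v+70,u-60:u+60],(600,600),interpolation=cv2.INTER_NEAREST);print("origin",u-60,v-50)
b=cv2.resize(w["image"][200:330,240:400],(200,162))
m=np.zeros((600,800,3),np.uint8);m[:,:600]=a;m[:162,600:]=b
s=read_camera("side");g=proj(s,p+Rr.apply([0,0,.18])).astype(int);m[200:600,600:]=cv2.resize(s["image"][g[1]-40:g[1]+40,g[0]-20:g[0]+20],(200,400));print("side org",g-[20,40])
pickle.dump(s,open("s3.pkl","wb"))
cv2.imwrite("pics/w3c.png",m[:,:,::-1])
E
```

```text
[ 0.44868151 -0.10569952  0.32689666] [[ 9.813e-01 -1.923e-01 -1.100e-03]
 [-1.923e-01 -9.813e-01  3.000e-04]
 [-1.100e-03 -1.000e-04 -1.000e+00]] 0.0185357823548532 8.15
[array([320.12121886,  89.7777087 ]), array([320.32106362, 150.6052915 ]), array([320.10603558, 114.72096798]), array([320.04872824,  78.94759784])]
origin 260 39
side org [334 103]
```

View pics/w3c.png

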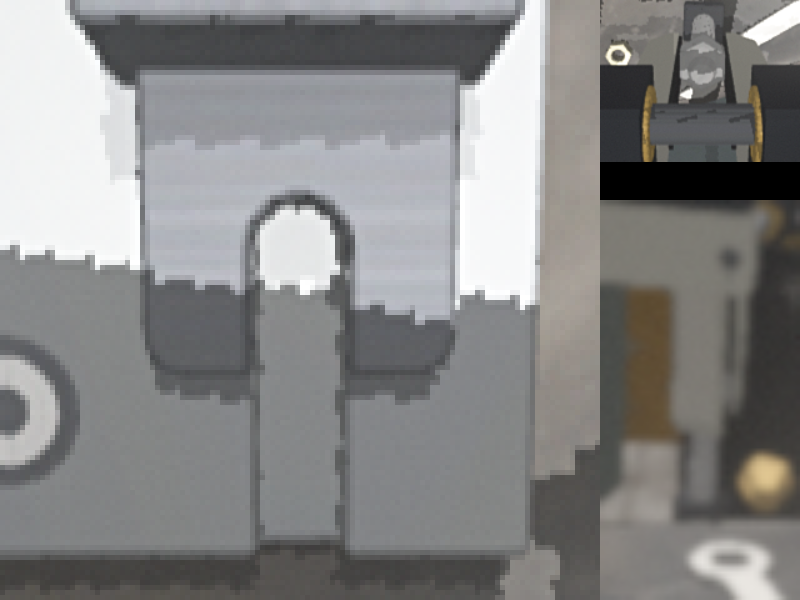

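The crop (5× scale, origin 260,39) puts the lug slot's centre at u=320.0, its end at v≈77, the lug front at v≈113.4, the plate front at v≈149.4 and the mouth's centre at u≈320.6. The bolt hangs upright in the fingers. I'll triangulate these with the first view and check the held bolt's offset.

```bash
python3 - <<'E'
from h import *
import pickle
w1=pickle.load(open("w1.pkl","rb"));w=pickle.load(open("w3.pkl","rb"))
for n,a,b in [("lugfront",(325.3,191.9),(320,113.4)),("slotend",(325.3,163.3),(320,77)),("front",(325.1,217.7),(320.5,149.4)),("lugL",(298.05,180),(288.6,100)),("lugR",(352.7,180),(351.6,100))]:
    x,e=tri([(w1,*a),(w,*b)]);print(n,np.round(x,4),np.round(e,4), np.round(onz(w,*b,.036 if n=="front" else .05),4))
# held bolt in image
p,Rr=tool()
for q in [(11,-11,228),(11,11,228),(11,-11,220),(11,11,220),(0,-6,205),(0,6,205),(0,0,160),(0,-9.5,171),(0,9.5,171)]: print(q,np.round(proj(w,p+Rr.apply(np.array(q)/1000)),1))
g=cv2.cvtColor(w["image"],cv2.COLOR_RGB2GRAY)
for v in range(200,262,6): print(v,g[v,296:346:1].tolist())
E
```

```text
lugfront [ 0.5174 -0.1182  0.0541] [0. 0.] [ 0.5174 -0.1181  0.05  ]
slotend [ 0.5439 -0.1233  0.0554] [0. 0.] [ 0.5444 -0.1234  0.05  ]
front [ 0.4879 -0.1125  0.0403] [0.0001 0.0001] [ 0.4874 -0.1126  0.036 ]
lugL [ 0.5324 -0.0954  0.0493] [0.0001 0.0001] [ 0.5324 -0.0956  0.05  ]
lugR [ 0.5227 -0.145   0.0498] [0.0002 0.0002] [ 0.5227 -0.1448  0.05  ]
(11, -11, 228) [304.2 201.2]
(11, 11, 228) [335.5 201.2]
(11, -11, 220) [303.5 204.5]
(11, 11, 220) [336.  204.5]
(0, -6, 205) [310.3 227.8]
(0, 6, 205) [329.1 227.8]
(0, 0, 160) [319.1 260.4]
(0, -9.5, 171) [301.5 250.9]
(0, 9.5, 171) [337.1 250.9]
200 [77, 107, 143, 144, 144, 144, 141, 139, 138, 138, 135, 134, 121, 116, 114, 115, 118, 116, 102, 104, 117, 124, 119, 83, 78, 88, 119, 77, 77, 78, 76, 74, 71, 75, 77, 74, 79, 77, 78, 80, 77, 82, 84, 82, 84, 85, 85, 85, 86, 87]
206 [142, 139, 140, 140, 143, 144, 143, 142, 142, 143, 138, 86, 79, 80, 85, 88, 87, 87, 86, 88, 88, 88, 89, 87, 87, 82, 88, 87, 89, 89, 90, 88, 89, 89, 88, 90, 88, 90, 88, 90, 89, 91, 87, 76, 80, 83, 83, 84, 82, 86]
212 [142, 141, 135, 135, 132, 138, 138, 139, 138,
[... 1412 characters left out ...]
37, 54, 117, 117, 120, 119, 117, 118, 116, 118, 117, 114, 111, 110, 112, 111, 111, 114, 115, 115, 115, 114, 112, 114, 116, 114, 114, 110, 116, 121, 120, 118, 120, 121, 121, 120, 121, 118, 51, 41, 45, 63, 123, 126]
254 [121, 122, 117, 47, 35, 40, 36, 56, 117, 117, 118, 117, 118, 113, 107, 108, 107, 108, 111, 114, 117, 117, 117, 119, 118, 118, 118, 121, 120, 119, 117, 115, 112, 112, 113, 112, 114, 126, 142, 143, 141, 119, 118, 117, 50, 38, 45, 43, 60, 124]
260 [123, 117, 46, 34, 39, 38, 35, 67, 159, 168, 177, 174, 174, 174, 161, 127, 141, 176, 177, 174, 175, 177, 178, 177, 175, 175, 171, 172, 176, 178, 178, 179, 181, 181, 166, 139, 155, 177, 177, 179, 179, 171, 118, 94, 45, 40, 44, 43, 43, 61]
```

In the wrist image the held bolt and the fingers both sit about 2.5 px right of their prediction. That points to a lateral calibration error in the wrist camera of about 2 mm. I'll lower the bolt in front of the slot and compare head and mouth directly at the same depth.

Emit:
{"fn": "arm_command", "kwargs": {"increments": [[0.068,-0.0145,0.08,0,0,0],[0.068,-0.0145,0.19,0,0,0],[0.068,-0.0145,0.3,0,0,0],[0.068,-0.0145,0.4,0,0,0],[0.068,-0.0145,0.424,0,0,0]]}}

```text
t: 8.82
tool_pos: [0.4619, -0.1031, 0.2412]
orientation: [-3.126, 0.299, 0.005]
force: [-0.6, 0.6, -1.5]
opening: 0.0186
gripper_force: 25.0
```

Emit:
{"fn": "arm_command", "kwargs": {"increments": [[0,0,0,0,0,0],[0,0,0,0,0,0],[0,0,0,0,0,0],[0,0,0,0,0,0],[0,0,0,0,0,0]]}}

```text
t: 9.45
tool_pos: [0.4627, -0.1046, 0.2431]
orientation: [3.127, -0.302, 0.001]
force: [-0.3, 0.5, -1.2]
opening: 0.0189
gripper_force: 25.0
```

```bash
python3 - <<'E'
from h import *
import pickle
w=read_camera("wrist");pickle.dump(w,open("w4.pkl","wb"))
p,Rr=tool();print(p,np.round(Rr.as_matrix(),4),read_state()["t"])
a=cv2.resize(w["image"][110:260,250:400],(600,600),interpolation=cv2.INTER_NEAREST)
cv2.imwrite("pics/w4c.png",a[:,:,::-1])
E
```

```text
[ 0.46266015 -0.10458533  0.24307614] [[ 9.816e-01 -1.910e-01  2.000e-04]
 [-1.910e-01 -9.816e-01 -1.000e-04]
 [ 2.000e-04  0.000e+00 -1.000e+00]] 9.5
```

View pics/w4c.png

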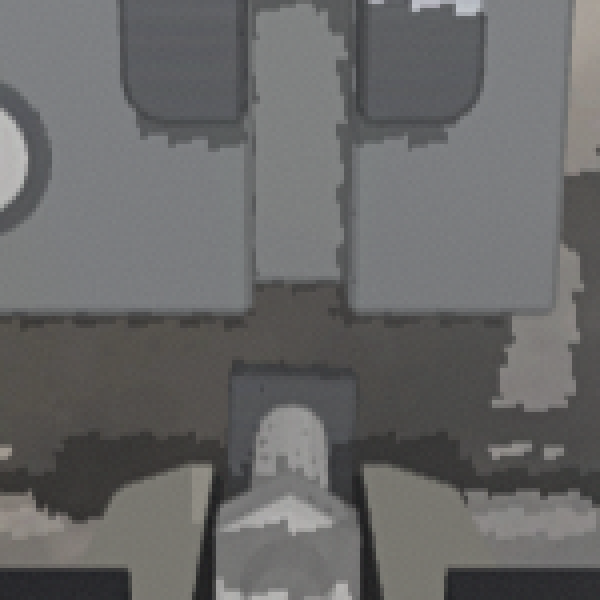

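The head centre (u≈323.5) needs about 1 mm more to the right to line up with the mouth centre (u≈325) once depth is allowed for. The lug slot, at u≈325.5, agrees. I'll correct that, then feed in while watching the force.

Emit:
{"fn": "arm_command", "kwargs": {"increments": [[0,0.005,0.005,0,0,0],[0.02,0.005,0.005,0,0,0],[0.05,0.005,0.005,0,0,0],[0.08,0.005,0.005,0,0,0],[0.1,0.005,0.005,0,0,0]]}}

```text
t: 10.12
tool_pos: [0.4826, -0.1094, 0.2419]
orientation: [-3.127, 0.301, -0.0]
force: [0.0, -0.1, -1.1]
opening: 0.0188
gripper_force: 25.0
```

Emit:
{"fn": "arm_command", "kwargs": {"increments": [[0.02,0,0,0,0,0],[0.04,0,0,0,0,0],[0.06,0,0,0,0,0],[0.07,0,0,0,0,0],[0.075,0,0,0,0,0]]}}

```text
t: 10.75
tool_pos: [0.4969, -0.1122, 0.2419]
orientation: [-3.127, 0.301, 0.0]
force: [-0.8, -0.9, -1.3]
opening: 0.0182
gripper_force: 25.0
```

```bash
python3 - <<'E'
from h import *
w=read_camera("wrist");import pickle;pickle.dump(w,open("w5.pkl","wb"))
s=read_state();print(s["tool_pos"],s["force"],s["wrist_torque"],s["t"])
g=cv2.cvtColor(w["image"],cv2.COLOR_RGB2GRAY)
for v in range(110,236,7): print(v,g[v,290:360].tolist())
E
```

```text
[ 0.4969048  -0.11221002  0.2419357 ] [-0.28932635 -0.07886719 -1.33144574] [0.03465197 0.02676464 0.04276474] 10.8
110 [92, 94, 93, 95, 94, 95, 92, 93, 92, 95, 95, 95, 90, 90, 95, 92, 92, 97, 90, 91, 91, 91, 91, 91, 93, 91, 89, 100, 162, 183, 181, 183, 183, 163, 165, 167, 166, 156, 100, 91, 91, 91, 105, 178, 182, 180, 185, 184, 186, 186, 184, 180, 181, 180, 183, 187, 187, 188, 187, 189, 187, 186, 185, 182, 184, 184, 184, 180, 178, 179]
117 [92, 93, 93, 94, 94, 93, 93, 91, 95, 92, 92, 92, 94, 92, 89, 90, 91, 92, 95, 92, 93, 95, 91, 93, 92, 93, 91, 91, 91, 90, 91, 93, 92, 95, 92, 96, 92, 93, 92, 93, 92, 93, 91, 93, 93, 93, 94, 93, 95, 95, 93, 93, 92, 93, 93, 93, 94, 92, 91, 93, 93, 92, 91, 92, 93, 93, 93, 93, 92, 92]
124 [73, 75, 71, 74, 72, 71, 72, 71, 69, 69, 69, 70, 67, 67, 69, 70, 71, 73, 72, 73, 74, 71, 70, 73, 73, 71, 70, 70, 69, 71, 71, 69, 68, 71, 71, 69, 69, 70, 73, 72, 71, 71, 72, 72, 71, 74, 73, 74, 70, 70, 69, 72, 72, 72, 70, 72, 71, 71, 70, 70, 72, 74, 72, 73, 70, 73, 72, 70, 71, 73]
131 [67, 68, 68, 69, 69, 70, 67, 68, 69, 68, 69, 68, 70, 69, 69, 70, 68, 67, 68, 67, 69, 
[... 3810 characters left out ...]
 126, 126, 127, 126, 126, 128]
222 [91, 87, 87, 90, 88, 92, 118, 131, 130, 130, 116, 115, 116, 128, 129, 128, 126, 128, 128, 128, 111, 109, 70, 84, 140, 146, 149, 151, 149, 149, 152, 155, 153, 156, 150, 157, 157, 146, 149, 151, 149, 127, 84, 61, 68, 81, 86, 88, 90, 94, 117, 131, 129, 130, 129, 116, 117, 118, 118, 116, 91, 87, 88, 89, 88, 94, 128, 129, 128, 128]
229 [126, 126, 124, 124, 125, 124, 124, 124, 144, 145, 145, 147, 133, 53, 40, 62, 92, 120, 131, 130, 109, 82, 82, 113, 114, 114, 113, 114, 118, 120, 123, 122, 123, 125, 123, 124, 124, 145, 136, 118, 152, 147, 70, 58, 68, 83, 88, 85, 54, 42, 63, 126, 127, 124, 125, 122, 122, 124, 124, 124, 123, 125, 125, 123, 120, 117, 108, 97, 97, 90]
```

The head is in the slot with about 2 mm of play and no contact force. The shank's centre (322.5) is about 0.5 mm left of the mouth's centre (323.3). I'll nudge it right and continue.

Emit:
{"fn": "arm_command", "kwargs": {"increments": [[0.02,0.002,0,0,0,0],[0.04,0.002,0,0,0,0],[0.06,0.002,0,0,0,0],[0.08,0.002,0,0,0,0],[0.09,0.002,0,0,0,0]]}}

```text
t: 11.42
tool_pos: [0.5147, -0.1161, 0.242]
orientation: [3.127, -0.301, 0.0]
force: [-0.4, 0.2, -1.2]
opening: 0.0184
gripper_force: 25.0
```

Emit:
{"fn": "arm_command", "kwargs": {"increments": [[0.02,0,0,0,0,0],[0.04,0,0,0,0,0],[0.06,0,0,0,0,0],[0.075,0,0,0,0,0],[0.08,0,0,0,0,0]]}}

```text
t: 12.05
tool_pos: [0.5303, -0.1191, 0.2419]
orientation: [-3.127, 0.301, 0.0]
force: [0.0, -0.7, -2.4]
opening: 0.0188
gripper_force: 25.0
```

```bash
python3 - <<'E'
from h import *
w=read_camera("wrist");import pickle;pickle.dump(w,open("w6.pkl","wb"))
s=read_state();print(s["tool_pos"],s["force"],s["wrist_torque"],s["t"])
im=cv2.resize(w["image"][170:250,280:370],(800,600)[0:1]+(600,) if 0 else (675,600),interpolation=cv2.INTER_NEAREST)
cv2.imwrite("pics/w6c.png",im[:,:,::-1])
E
```

```text
[ 0.53026494 -0.1191167   0.24193583] [-0.54159989  0.72400258 -1.61627526] [ 0.06993013 -0.01189228  0.05965939] 12.1
```

View pics/w6c.png

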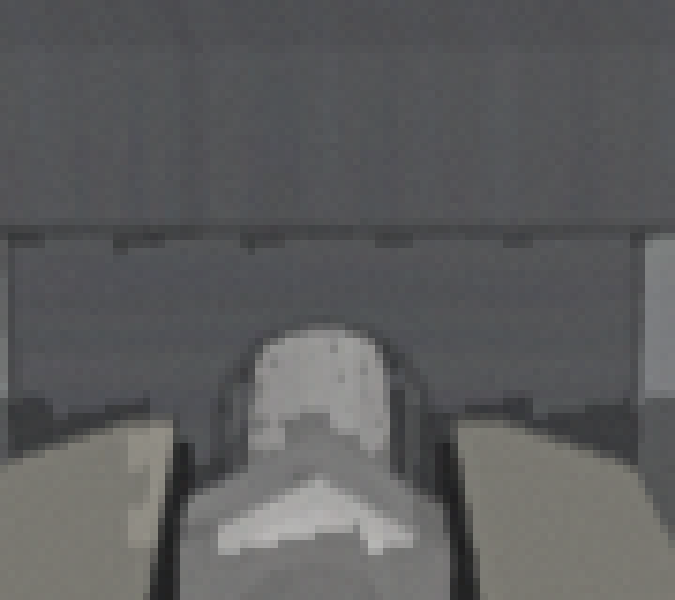

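The bolt stands inside the lug slot, with the shank at about u 313 to 332 centred between the slot walls at u≈310 and 336. I've used all 10 pictures, so from here I rely on numbers only. I'll advance to the estimated seat and feel for the slot's end, which should be about 2 mm beyond it.

Emit:
{"fn": "arm_command", "kwargs": {"increments": [[0.008,0,0,0,0,0],[0.016,0,0,0,0,0],[0.024,0,0,0,0,0],[0.03,0,0,0,0,0],[0.03,0,0,0,0,0]]}}

```text
t: 12.72
tool_pos: [0.5361, -0.1202, 0.242]
orientation: [3.127, -0.301, 0.0]
force: [-0.1, 0.5, -1.7]
opening: 0.0183
gripper_force: 25.0
```

Emit:
{"fn": "arm_command", "kwargs": {"increments": [[0.0025,0,0,0,0,0],[0.005,0,0,0,0,0],[0.005,0,0,0,0,0],[0.005,0,0,0,0,0],[0.005,0,0,0,0,0]]}}

```text
t: 13.35
tool_pos: [0.537, -0.1204, 0.2419]
orientation: [-3.127, 0.301, 0.0]
force: [-0.4, 0.3, -0.7]
opening: 0.019
gripper_force: 25.0
```

Emit:
{"fn": "arm_command", "kwargs": {"increments": [[0.0025,0,0,0,0,0],[0.005,0,0,0,0,0],[0.005,0,0,0,0,0],[0.005,0,0,0,0,0],[0.005,0,0,0,0,0]]}}

```text
t: 13.98
tool_pos: [0.5378, -0.1206, 0.2419]
orientation: [-3.127, 0.301, 0.001]
force: [-3.4, 0.8, 0.8]
opening: 0.0188
gripper_force: 25.0
```

Emit:
{"fn": "arm_command", "kwargs": {"increments": [[0.002,0,0,0,0,0],[0.003,0,0,0,0,0],[0.003,0,0,0,0,0],[0.003,0,0,0,0,0],[0.003,0,0,0,0,0]]}}

```text
t: 14.6
tool_pos: [0.5383, -0.1207, 0.2419]
orientation: [-3.127, 0.301, 0.001]
force: [-5.6, 0.9, 3.1]
opening: 0.0186
gripper_force: 25.0
```

Contact is at TCP x≈0.5378. I'll back off about 2.5 mm, lower the bolt to the floor and release.

Emit:
{"fn": "arm_command", "kwargs": {"increments": [[-0.006,0,0,0,0,0],[-0.0125,0,0.002,0,0,0],[-0.0125,0,0.004,0,0,0],[-0.0125,0,0.005,0,0,0],[-0.0125,0,0.006,0,0,0]]}}

```text
t: 15.22
tool_pos: [0.5362, -0.1203, 0.2408]
orientation: [3.127, -0.301, 0.0]
force: [-0.3, 1.0, -1.3]
opening: 0.0185
gripper_force: 25.0
```

Emit:
{"fn": "arm_command", "kwargs": {"increments": [[0,0,0,0,0,0],[0,0,0,0,0,0],[0,0,0,0,0,0],[0,0,0,0,0,0],[0,0,0,0,0,0]], "fingers": -0.3}}

```text
t: 15.85
tool_pos: [0.5361, -0.1202, 0.2408]
orientation: [-3.127, 0.301, -0.0]
force: [0.9, 0.0, -0.6]
opening: 0.0594
gripper_force: 0.0
```

Emit:
{"fn": "arm_command", "kwargs": {"increments": [[0,0,0,0,0,0],[0,0,-0.1,0,0,0],[0,0,-0.25,0,0,0],[0,0,-0.4,0,0,0],[0,0,-0.45,0,0,0]]}}

```text
t: 16.48
tool_pos: [0.5367, -0.1205, 0.333]
orientation: [3.126, -0.301, 0.006]
force: [0.2, 0.3, -0.6]
opening: 0.0606
gripper_force: 0.0
```

```bash
python3 - <<'E'
from h import *
import pickle
p,Rr=tool();print(p,read_state()["force"],read_state()["opening"])
t=read_camera("top");s=read_camera("side");w=read_camera("wrist");pickle.dump((t,s,w),open("a1.pkl","wb"))
S=np.array([.5355,-.120,.075])
print(proj(w,S),proj(s,S),proj(t,S))
for n,c,r in(("side",s,14),):
    u,v=proj(c,S).astype(int);g=cv2.cvtColor(c["image"],cv2.COLOR_RGB2GRAY)[v-14:v+22,u-14:u+14]
    for row in g[::2]: print(" ".join("%3d"%x for x in row))
# neighbour check: done-block front nut
D=S+np.array([.1908,.9816,0])*.1;print(proj(s,D))
u,v=proj(s,D).astype(int);g=cv2.cvtColor(s["image"],cv2.COLOR_RGB2GRAY)[v-14:v+22,u-14:u+14]
for row in g[::2]: print(" ".join("%3d"%x for x in row))
E
```

```text
[ 0.53672139 -0.12046293  0.3329805 ] [ 0.17947024  0.32593773 -0.60760067] 0.060627065707973625
[320.72866083 206.07172647] [313.99705275 170.81476735] [386.41526703 186.52134356]
163 162 161 163 165 162 139 102  83  78  76  78  78  75  76  76  76  77  77  77  76  76  78  77  76  75  75  75
157 157 153 151 151 150 130 102  82  76  78  78  76  77  76  77  77  76  78  78  78  77  77  76  76  76  78  76
150 132 106  95  91  88  84  77  76  79  76  76  79  76  79  77  77  77  79  77  79  79  78  77  78  77  79  78
115  92  84  82  84  77  73  84 115 123 110  94  84  80  76  78  79  76  77  78  78  76  76  76  77  77  79  77
 85  81  80  78  74  68  67  92 138 158 160 151 140 127 112 105 100  95  90  84  82  80  80  79  80  81  81  82
 83  79  74  69  66  65  66  90 133 156 160 159 159 156 152 151 153 150 147 138 131 125 122 121 122 123 126 127
 75  68  67  63  66  66  65  82 120 141 146 147 146 146 142 137 140 145 147 148 147 145 144 141 138 137 137 137
 68  66  64  64  64  64  66  77 102 127 137 139 136 132 128 125 126 134 140 139 137 136 137 134 134 131 131 132
 65  65  65  63  67  65
[... 2440 characters left out ...]
 143 154 154 145 125 103 102
 75  78  81  84 120 179 214 229 236 238 239 239 234 225 220 219 220 220 220 221 219 214 204 183 150 111  87  96
 90 107 119 118 111 111 128 149 168 179 188 197 203 210 216 221 221 218 214 209 197 172 147 129 112  89  88 129
109 117 118 122 125 125 125 120 117 117 119 123 124 125 127 128 129 127 125 126 123 116 104  91  81  72  84 111
 80  82  80  87 100 107 112 116 120 124 128 130 131 128 124 124 126 126 127 125 121 109  93  81  80  83  86  87
 71  71  68  71  72  72  71  73  78  79  82  83  86  92  96 100 107 107 105  97  89  80  81  84  89  88  90  88
 95  88  78  73  72  74  73  73  72  72  70  70  69  72  72  71  72  74  71  72  72  81 106 117 120 121 119 116
```

Bolt released and clear. Now to the washer, viewed from two wrist places.

Emit:
{"fn": "arm_command", "kwargs": {"increments": [[-0.04,-0.15,0,0,0,0],[-0.1,-0.35,0,0,0,0],[-0.16,-0.55,0,0,0,0],[-0.21,-0.72,0,0,0,0],[-0.2385,-0.807,0,0,0,0]]}}

```text
t: 17.25
tool_pos: [0.5193, 0.0488, 0.329]
orientation: [3.127, -0.299, -0.004]
force: [0.6, -0.6, 0.1]
opening: 0.0603
gripper_force: 0.0
```

Emit:
{"fn": "arm_command", "kwargs": {"increments": [[-0.06,-0.2,0,0,0,0],[-0.12,-0.4,0,0,0,0],[-0.18,-0.6,0,0,0,0],[-0.23,-0.77,0,0,0,0],[-0.2385,-0.807,0,0,0,0]]}}

```text
t: 17.88
tool_pos: [0.5036, 0.2161, 0.3296]
orientation: [3.127, -0.298, -0.002]
force: [-0.5, -1.0, -0.1]
opening: 0.0604
gripper_force: 0.0
```

```bash
cat >> h.py <<'E'
def washer(c,P,z=.008,r=36,th=140):
    u,v=proj(c,P).astype(int);x0=max(u-r,0);y0=max(v-r,0);q=c["image"][y0:y0+2*r,x0:x0+2*r].astype(int)
    k=((q.min(2)>th)&(q.max(2)-q.min(2)<30)).astype(np.uint8);n,l,st,ce=cv2.connectedComponentsWithStats(k)
    i=1+np.argmax(st[1:,4]);cn=max(cv2.findContours((l==i).astype(np.uint8),0,1)[0],key=cv2.contourArea)
    W=np.array([onz(c,a+x0,b+y0,z) for a,b in cn.reshape(-1,2)])
    return st[i],ce[i]+[x0,y0],W,cn.reshape(-1,2)+[x0,y0]
def fitw(W):
    "centre and opening heading from the round back: iterated circle fit r=21, then flats"
    from scipy.optimize import least_squares
    H=cv2.convexHull(W[:,:2].astype(np.float32)*1000).reshape(-1,2)
    c0=W[:,:2].mean(0)*1000;M=cv2.moments(H);hc=np.array([M["m10"],M["m01"]])/M["m00"]
    d=hc-c0
    return hc,np.arctan2(d[1],d[0]),H
E
python3 - <<'E'
from h import *
import pickle
p,Rr=tool();print(p,np.round(Rr.as_matrix()[:,0],4),read_state()["t"])
w=read_camera("wrist");t=read_camera("top");s=read_camera("side");pickle.dump((t,s,w),open("a2.pkl","wb"))
for th in (120,150,180):
    st,ce,W,px=washer(w,(.585,.210,.008),r=40,th=th);print(th,st,ce);print(fitw(W)[:2])
st,ce,W,px=washer(w,(.585,.210,.008),r=40,th=150)
print(px[::3].tolist())
E
```

```text
[0.50363663 0.21610168 0.32963071] [ 0.982  -0.1888 -0.0014] 17.875
120 [   0    0   80   64 2709] [307.96788483  85.62975268]
(array([595.81088459, 208.0075442 ]), np.float64(2.450901227548106))
150 [  22   19   41   45 1065] [311.43568075 103.50046948]
(array([584.76415562, 209.26484445]), np.float64(-1.875898454990116))
180 [ 22  19  40  44 979] [311.46271706 103.73544433]
(array([584.85475298, 209.32924557]), np.float64(-0.35855753825244663))
[[302, 79], [299, 81], [296, 84], [294, 87], [292, 90], [292, 93], [292, 96], [292, 99], [292, 102], [292, 105], [292, 108], [293, 111], [295, 114], [297, 117], [300, 119], [303, 121], [306, 122], [309, 122], [312, 122], [315, 122], [318, 122], [321, 121], [324, 119], [327, 116], [330, 113], [331, 110], [331, 107], [331, 104], [331, 101], [331, 98], [332, 95], [332, 92], [330, 89], [329, 86], [326, 83], [323, 81], [321, 82], [321, 85], [321, 88], [321, 91], [321, 94], [320, 97], [320, 100], [320, 103], [318, 106], [315, 109], [312, 110], [309, 109], [306, 107], [304, 104], [303, 101], [303, 98], [303, 95], [303, 92], [303, 89], [303, 86], [304, 83], [304, 80]]
```

```bash
python3 - <<'E'
from h import *
import pickle
t,s,w=pickle.load(open("a2.pkl","rb"))
st,ce,W,px=washer(w,(.585,.210,.008),r=40,th=150)
S=washer(s,(.585,.210,.008),r=20,th=150);print(S[0],S[1]);T=washer(t,(.585,.210,.008),r=17,th=150);print(T[0],T[1])
print("tri",tri([(w,*ce),(s,*S[1]),(t,*T[1])]),tri([(w,*ce),(s,*S[1])]))
# work in tool frame: outer points by washer back arc + flats
p,Rr=tool();yaw=np.arctan2(*Rr.as_matrix()[[1,0],0]);print(yaw)
Q=(R.from_euler('z',-yaw).apply(W))[:,:2]*1000
# edges: flats along x'
print("x' range",Q[:,0].min(),Q[:,0].max(),"y' range",Q[:,1].min(),Q[:,1].max())
lo=Q[:,1].min();hi=Q[:,1].max()
for nm,sel in(("R",Q[:,1]<lo+2),("L",Q[:,1]>hi-2)):
    P=Q[sel];vx,vy,x0,y0=cv2.fitLine(P.astype(np.float32),cv2.DIST_L2,0,.01,.01).ravel();print(nm,len(P),np.arctan(vy/vx),y0)
mid=(lo+hi)/2;xb=Q[:,0].min();xc=xb+21
cw=R.from_euler('z',yaw).apply([xc/1000,mid/1000,0]);print("centre",cw)
inner=[ (x,y) for x,y in Q if abs(y-mid)<9 and x>xc-9];inner=np.array(inner)
for nm,P in(("inR",inner[(inner[:,1]<mid-5)&(inner[:,0]>xc)&(inner[:,0]<xc+15)]),("inL",inner[(inner[:,1]>mid+5)&(inner[:,0]>xc)&(inner[:,0]<xc+15)])):
    vx,vy,x0,y0=cv2.fitLine(P.astype(np.float32),cv2.DIST_L2,0,.01,.01).ravel();print(nm,len(P),np.arctan(vy/vx),y0-mid)
E
```

```text
[  9  14  24  15 157] [259.03821656 291.94904459]
[23 17  1  2  2] [225.  163.5]
tri (array([0.58397569, 0.20501998, 0.00261442]), [np.float64(0.00524464569994285), np.float64(0.0014332936943878645), np.float64(0.005269086859106042)]) (array([0.58179339, 0.20977459, 0.00716812]), [np.float64(0.0007235148415099281), np.float64(0.0007235148415099875)])
-0.19191791434505284
x' range 513.9149632384594 553.3089987236829 y' range 298.0023828404258 335.5420298446645
R 26 -0.01798048 298.91998
L 26 -0.0056739748 335.1309
centre [0.58551579 0.20892562 0.        ]
inR 17 -0.053063937 -8.360341108170132
inL 17 -0.03408476 8.121623003157993
```

Emit:
{"fn": "arm_command", "kwargs": {"increments": [[0.1,-0.013,0,0,0,0.0057],[0.22,-0.028,0,0,0,0.0057],[0.34,-0.043,0,0,0,0.0057],[0.409,-0.051,0,0,0,0.0057],[0.409,-0.051,0,0,0,0.0057]]}}

```text
t: 18.65
tool_pos: [0.5872, 0.2074, 0.3303]
orientation: [3.123, -0.333, -0.001]
force: [-0.2, 1.3, -0.8]
opening: 0.0605
gripper_force: 0.0
```

Emit:
{"fn": "arm_command", "kwargs": {"increments": [[0,0,0,0,0,0],[0,0,0.1,0,0,0],[0,0,0.25,0,0,0],[0,0,0.36,0,0,0],[0,0,0.4,0,0,0]]}}

```text
t: 19.27
tool_pos: [0.5848, 0.209, 0.2476]
orientation: [3.123, -0.328, -0.006]
force: [0.1, -0.2, -0.0]
opening: 0.061
gripper_force: 0.0
```

```bash
python3 - <<'E'
from h import *
s=read_state();p,Rr=tool();print(p,Rr.as_matrix()[:,0],Rr.as_matrix()[:,2],s["t"],s["opening"]);print(inc((.5858,.2105,.1880),down(-.21)))
E
```

```text
[0.58477683 0.20902761 0.24755761] [ 0.97810549 -0.20807257 -0.00393056] [-0.00425968 -0.00113371 -0.99999028] 19.275 0.06095569107235996
[ 4.600e-03 -8.900e-03  2.978e-01  6.000e-04  1.300e-03  1.000e-04]
```

Emit:
{"fn": "arm_command", "kwargs": {"increments": [[0.003,-0.007,0.08,0,0,0],[0.003,-0.007,0.16,0,0,0],[0.003,-0.007,0.24,0,0,0],[0.003,-0.007,0.28,0,0,0],[0.003,-0.007,0.297,0,0,0]]}}

```text
t: 19.9
tool_pos: [0.5871, 0.2104, 0.1906]
orientation: [3.124, -0.329, -0.001]
force: [0.2, -0.0, -0.6]
opening: 0.0608
gripper_force: 0.0
```

Emit:
{"fn": "arm_command", "kwargs": {"increments": [[0,0,0,0,0,0],[0,0,0,0,0,0],[0,0,0,0,0,0],[0,0,0,0,0,0],[0,0,0,0,0,0]], "fingers": 1, "force": 25}}

```text
t: 20.52
tool_pos: [0.5875, 0.2105, 0.192]
orientation: [-3.124, 0.329, -0.002]
force: [-0.6, -2.3, 4.0]
opening: 0.0373
gripper_force: 25.0
```

```bash
python3 - <<'E'
from h import *
s=read_state();p,Rr=tool();print(p,Rr.as_matrix()[:,0],Rr.as_matrix()[:,2],s["t"],s["opening"],s["gripper_force"],s["force"])
E
```

```text
[0.587543   0.21049636 0.19201802] [ 0.97801709 -0.20852218  0.00103105] [ 1.09708948e-03  2.01063188e-04 -9.99999378e-01] 20.525 0.03730487013170934 24.98633623123169 [-0.55598473 -2.29121317  4.00065025]
```

The washer is gripped (37.3 mm), but the tips are too high, at z≈6 mm. I'll reopen, lower by 3 mm, centre along x and regrip.

Emit:
{"fn": "arm_command", "kwargs": {"increments": [[0,0,0,0,0,0],[0,0,0,0,0,0],[0,0,0,0,0,0],[-0.007,0,0,0,0,0],[-0.007,0,0,0,0,0]], "fingers": -0.3}}

```text
t: 21.15
tool_pos: [0.5857, 0.2108, 0.1912]
orientation: [3.124, -0.329, -0.0]
force: [-0.4, -0.3, -0.3]
opening: 0.0606
gripper_force: 0.0
```

Emit:
{"fn": "arm_command", "kwargs": {"increments": [[0,0,0.004,0,0,0],[0,0,0.008,0,0,0],[0,0,0.012,0,0,0],[0,0,0.012,0,0,0],[0,0,0.012,0,0,0]]}}

```text
t: 21.78
tool_pos: [0.5859, 0.2108, 0.189]
orientation: [-3.124, 0.329, -0.0]
force: [0.8, -0.2, 0.1]
opening: 0.0601
gripper_force: 0.0
```

```bash
python3 - <<'E'
from h import *
s=read_state();p,Rr=tool();print(p,Rr.as_matrix()[:,0],Rr.as_matrix()[:,2],s["t"],s["opening"],s["gripper_force"],s["force"])
w=read_camera("wrist")
g=cv2.cvtColor(w["image"],cv2.COLOR_RGB2GRAY);c=proj(w,p+Rr.apply([0,0,.18])).astype(int);print(c)
for r in g[c[1]-44:c[1]+40:4,c[0]-66:c[0]+66:3]: print(" ".join("%3d"%x for x in r))
E
```

```text
[0.58585517 0.21076808 0.18896566] [ 9.78019877e-01 -2.08511671e-01  4.98473904e-05] [ 6.19484004e-05  5.15049190e-05 -9.99999997e-01] 21.775 0.06014536185220397 0.0 [ 0.77795542 -0.19339729  0.10102054]
[320 243]
100 103 103 101  97  98  98  97  97  99  98  97  97  98  99  99  99  99 101 103 101 101  98 100 102 101 102 105 101 103 104 104 103 101 102 103 103 103 103 105 105 104 103 105
 96 100 107 103  98 100  99  98  98  96  99  98  96 100  97  99  97  98 100  99 103 103 103 101 101 102 103 103 103 105 106 103  97  95  95  98 105 103 104 102 105 103 104 104
 96 101 101 101  98  97  97  99  97  99  96  98  99  97  98 100  98  99 102 103 105 107 105 107 107 107 106 104 102 101 101  98  92  91  98  99 105 105 103 103 103 103 104 104
 99 101 101  99  98  98  96  97  97  98  97 100  98  99  96  95 125 162 154 108 110 107 106 103 101 103 103 144 164 118 103 104 100  98 101 103 103 102 104 104 103 103 101 102
 96  99 102  98  97  97  97  98  99  95  98  95  97  99 113 157 203 231 175 108 107 107 103 103 101 103 100 164 229 195 157  98 100 101 100 105 103 103 104 104 102 104 103 103
 98  9
[... 2109 characters left out ...]
  50  50  50  77  78  75  77  78  77  78  80  78  83 164 161 154 162 158 156 162 159 161 157 159 159 155 163 162 162 161 157  72  76  78  75  77  76  77  76  76  75  51  50
 54  50  52  60  79  78  76  77  79  74  78  78  76  78  73 137 156 162 159 160 161 160 158 157 158 160 156 161 161 162 102  73  75  76  72  79  72  87 102  77  79  76  56  52
 49  50  50  80  76  75  71 170  68 119  76  78  77  78  80  78  75  95 154 160 164 159 158 157 157 160 156 158 153 156 162 120 166 161 191 189 186 100  80  75  76  79  77  51
 52  49  55  71 167 163 164 160 159 161 160 166 165 158 168 166 168  79 115 161 156 156 161 161 154 154 158 152 156 154 155 156 159 160 160 162 177 101 102  75  73  74  75  56
```

Washer centred between the fingers. Close.

Emit:
{"fn": "arm_command", "kwargs": {"increments": [[0,0,0.005,0,0,0],[0,0,0.005,0,0,0],[0,0,0.005,0,0,0],[0,0,0.005,0,0,0],[0,0,0.005,0,0,0]], "fingers": 1, "force": 30}}

```text
t: 22.45
tool_pos: [0.5858, 0.2108, 0.1879]
orientation: [3.124, -0.329, -0.0]
force: [0.4, 0.4, 0.1]
opening: 0.0377
gripper_force: 30.0
```

Emit:
{"fn": "arm_command", "kwargs": {"increments": [[0,0,0,0,0,0],[0,0,-0.1,0,0,0],[0,0,-0.3,0,0,0],[0,0,-0.5,0,0,0],[0,0,-0.6,0,0,0]]}}

```text
t: 23.08
tool_pos: [0.5867, 0.211, 0.3124]
orientation: [-3.122, 0.329, -0.008]
force: [0.7, -0.5, -1.4]
opening: 0.0376
gripper_force: 30.0
```

```bash
python3 - <<'E'
from h import *
s=read_state();p,Rr=tool();print(p,Rr.as_matrix()[:,0],Rr.as_matrix()[:,2],s["t"],s["opening"],s["gripper_force"],s["force"])
w=read_camera("wrist");import pickle;pickle.dump(w,open("w7.pkl","wb"))
g=cv2.cvtColor(w["image"],cv2.COLOR_RGB2GRAY);c=proj(w,p+Rr.apply([0,0,.182])).astype(int);print(c)
print("     "+" ".join("%3d"%x for x in range(c[0]-50,c[0]+51,2)))
for v in range(c[1]-44,c[1]+40,3): print(v,":"," ".join("%3d"%x for x in g[v,c[0]-50:c[0]+51:2]))
E
```

```text
[0.58666429 0.21100847 0.31238068] [ 0.97801996 -0.20845604  0.00479919] [ 0.00520058  0.00137751 -0.99998553] 23.075 0.037571539343037745 29.982985854148865 [ 0.7292757  -0.53446982 -1.42455115]
[320 242]
     270 272 274 276 278 280 282 284 286 288 290 292 294 296 298 300 302 304 306 308 310 312 314 316 318 320 322 324 326 328 330 332 334 336 338 340 342 344 346 348 350 352 354 356 358 360 362 364 366 368 370
198 :  83  83  82  82  83  82  80  79  82  80  79  80  82  80  80  79  80  81  83  80  81  80  83  84  83  82  85  82  81  81  83  82  82  81  82  80  81  83  83  85  85  87  87  88  89  92  89  90  86  87  90
201 :  82  82  79  83  81  84  80  79  79  79  81  79  79  82  79  83  80  82  82  83  83  83  83  82  81  87 107 105  79  80  82  81  82  83  82  82  81  82  84  85  86  87  88  88  85 116 119  89  90  87 119
204 :  78  80  79  80  79  80  83  79  78  82 110 142  76 110 112  83  82  80 111 116  81  79  77 152 153 148 147 152 150 155  85  81  82  81  81  82  79  79  83  82  86  85  86  85 114 150 153 153 162 155 154
207 :  78 112  82  80  81  82 112 111 147 151 153 150 1
[... 4494 characters left out ...]
31 129 127 131 128 128 143 143 113 130 136  50  40  43  44  43  39 120
273 : 127 115  42  45  45  43  43  49 138 136  61  63  64  66  61  87 115 127 130 128 128 128 130 128 127 128 125 126 126 128 128 126 128 129 129 127 124 118 146 143 144 138 146 144  97  42  40  41  42  41  68
276 : 136  64  44  40  42  42  40  75 138 138  66  65  63  64  65  66  64  63  85 115 128 129 129 128 127 126 126 125 125 130 127 126 125 121 115 117 113 117 136 138 133 130 132 132 134  41  41  44  42  45  45
279 : 128  41  45  42  44  45  38 129 140 138 139 141  63  68  67  66  67  63  63  63  61  63 143 137 130 128 131 130 132 125 114 111 112 113 112 112 114 114 125 125 129 130 131 131 133  47  41  42  43  43  43
```

Washer held flat and centred: slot edges at u 307 and 335, flats at 288 and 354. I'll carry it to a start point 55 mm before the bolt.

Emit:
{"fn": "arm_command", "kwargs": {"increments": [[-0.01,0.12,0,0,0,0],[-0.03,0.34,0,0,0,0],[-0.055,0.56,0,0,0,0],[-0.075,0.74,0,0,0,0],[-0.0865,0.838,0,0,0,0]]}}

```text
t: 23.75
tool_pos: [0.5331, 0.049, 0.307]
orientation: [3.124, -0.331, -0.002]
force: [-0.3, 0.3, -0.8]
opening: 0.0372
gripper_force: 30.0
```

Emit:
{"fn": "arm_command", "kwargs": {"increments": [[-0.02,0.2,0,0,0,-0.0054],[-0.042,0.41,0,0,0,-0.0054],[-0.065,0.62,0,0,0,-0.0054],[-0.082,0.79,0,0,0,-0.0054],[-0.0865,0.838,0,0,0,-0.0054]]}}

```text
t: 24.38
tool_pos: [0.4817, -0.111, 0.3076]
orientation: [-3.126, 0.306, 0.001]
force: [-0.0, -0.6, -0.4]
opening: 0.0376
gripper_force: 30.0
```

Emit:
{"fn": "arm_command", "kwargs": {"increments": [[0,0,0,0,0,0],[0,0,0,0,0,0],[0,0,0,0,0,0],[0,0,0,0,0,0],[0,0,0,0,0,0]]}}

```text
t: 25.0
tool_pos: [0.4822, -0.1095, 0.3079]
orientation: [-3.127, 0.302, 0.0]
force: [-0.2, 0.3, -0.8]
opening: 0.0375
gripper_force: 30.0
```

```bash
python3 - <<'E'
from h import *
s=read_state();p,Rr=tool();print(p,np.arctan2(*Rr.as_matrix()[[1,0],0]),Rr.as_matrix()[:,2],s["t"],s["opening"],s["gripper_force"],s["force"])
print(inc((.4821,-.1097,.2410),down(-.192)))
w=read_camera("wrist");import pickle;pickle.dump(w,open("w8.pkl","wb"))
g=cv2.cvtColor(w["image"],cv2.COLOR_RGB2GRAY);c=proj(w,(.5361,-.1202,.072)).astype(int);print(c)
print("     "+" ".join("%3d"%x for x in range(c[0]-30,c[0]+31,1)))
for v in range(c[1]-26,c[1]+26,3): print(v,":"," ".join("%3d"%x for x in g[v,c[0]-30:c[0]+31]))
E
```

```text
[ 0.48218418 -0.10954446  0.30790138] -0.19253939762906797 [-6.11168774e-05  4.89606477e-05 -9.99999997e-01] 25.0 0.03754480635230898 29.983090460300446 [-0.16539536  0.32324741 -0.7943779 ]
[-2.000e-04  9.000e-04  3.345e-01 -0.000e+00  0.000e+00 -2.000e-04]
[321 136]
     291 292 293 294 295 296 297 298 299 300 301 302 303 304 305 306 307 308 309 310 311 312 313 314 315 316 317 318 319 320 321 322 323 324 325 326 327 328 329 330 331 332 333 334 335 336 337 338 339 340 341 342 343 344 345 346 347 348 349 350 351
110 :  76  74  75  75  74  74  75  74  74  74  74  73  73  73  73  74  73  73  74  73  71  72  72  73  71  73  74  73  74  71  74  71  70  73  72  73  74  70  74  73  73  73  74  71  73  72  72  72  73  73  71  74  72  72  72  72  73  72  74  72  72
113 :  74  84  87  85  84  86 102 101 102 100  73  74  73  74  82  85  86  85 101 102 100 102 102 102  73  73  74  85  84  84  86 102 101 100 102 100 100  74  73  84  83  83  81  87 100 103 100 101 101 102  99  74  83  84  84  82  86 100 103 103 101
116 :  99 100  99  99 101 100  99  99  99  99 100  99 100  99 100  99  98  99  99 
[... 3217 characters left out ...]
  97  97  98  96  99  96 100  97  96  91  83 103  96  99  99  98  99  99  99  98  98  99  99  98  99  98  97  98  99  98  91  77  85  99  99  98  97  97  99  96  98  98  97 100  99  98  97  97 100  97
158 : 140 135  98  88  86  90  91  93  92  91  95  93  90  92  93  92  94  93  91  93  83  90 117  96  99  97  97  96  98  98  99  98  99  97  95  99  98  99  99  98  96  92  91  90  95  94  94  94  90  90  93  93  95  95  94  94  92  89  91 100 108
161 : 136 136 135 137 139 135 139 135  99  98 112 115 114 113 113  97  94  99  96  98  98  97 114 100 137 138 114 111  99  97 102 136 138 138 137 137 138 138 135 111  98 106  96  98  99 115 113 114 116 136 138 136 101  99  98 100 113 112 116 136 136
```

The bolt stands upright, with the nut centre at (322.8,136), within 2 px of where it was released. I'll descend to sliding height and advance.

Emit:
{"fn": "arm_command", "kwargs": {"increments": [[0,0.0025,0.08,0,0,0],[0,0.0025,0.18,0,0,0],[0,0.0025,0.27,0,0,0],[0,0.0025,0.325,0,0,0],[0,0.0025,0.334,0,0,0]]}}

```text
t: 25.68
tool_pos: [0.4816, -0.1102, 0.24]
orientation: [-3.127, 0.303, 0.003]
force: [0.4, 0.9, -0.8]
opening: 0.0376
gripper_force: 30.0
```

Emit:
{"fn": "arm_command", "kwargs": {"increments": [[0,0,0,0,0,0],[0.02,0,0,0,0,0],[0.05,0,0,0,0,0],[0.07,0,0,0,0,0],[0.08,0,0,0,0,0]]}}

```text
t: 26.3
tool_pos: [0.4981, -0.1135, 0.2413]
orientation: [3.127, -0.303, 0.0]
force: [0.0, -0.4, -0.5]
opening: 0.0375
gripper_force: 30.0
```

```bash
python3 - <<'E'
from h import *
s=read_state();p,Rr=tool();print(p,s["t"],s["opening"],s["force"])
w=read_camera("wrist");import pickle;pickle.dump(w,open("w9.pkl","wb"))
g=cv2.cvtColor(w["image"],cv2.COLOR_RGB2GRAY)
print("     "+" ".join("%3d"%x for x in range(284,362,2)))
for v in range(140,264,4): print(v,":"," ".join("%3d"%x for x in g[v,284:362:2]))
E
```

```text
[ 0.49810697 -0.11352713  0.24126428] 26.3 0.037464890106555376 [ 0.0425035  -0.37660501 -0.49512673]
     284 286 288 290 292 294 296 298 300 302 304 306 308 310 312 314 316 318 320 322 324 326 328 330 332 334 336 338 340 342 344 346 348 350 352 354 356 358 360
140 :  69  68  69  70  66  70  71  68  69  70  68  67  67  67  68  67  67  69  69  70  68  71  68  68  70  68  69  69  68  70  70  70  71  70  70  70  71  70  70
144 :  78  79  94  94  71  69  68  70  70  80  79  95  95  80  69  70  68  79  80  82  94  94  95  69  73  73  79  79  96  98  99  96  71  72  73  79  83  96  97
148 :  93  93  91  93  91  91  92  93  92  93  93  93  94  91  94  96  94  94  93  94  94  94  93  96  94  92  95  95  93  94  95  95  94  92  94  96  94  95  95
152 :  92  93  93  88  91  90  90  90  92  92  92  92  92  92  91  89  93  91  94  93  92  92  93  95  92  94  94  94  94  95  94  94  91  92  94  94  93  94  92
156 :  94  94  92  92  94  94  94  93  93  95  93  95  93  95  93  92  92  95 105 124 114  97  94  95  95  96  94  94  93  97  97  96  96  98  96  96  96  96  95
160 :  91  93  91  90  90  
[... 3484 characters left out ...]
 126 126 127 127 128 126 124 126 124 122  41  43  41
248 :  40  41  71 128 123 123 124 128 122 122 125 127 120 111 134 134 131 128 128 125 123 126 122 124  97 117 125 127 127 126 128 124 122 123 123 121  40  42  39
252 :  43  42  91 189 183 186 185 124 147 143 153 188 182 152 123 128 128 129 128 124 121 129 127 120 129 142 152 156 188 188 190 185 185 181 119 119  40  44  42
256 :  42  41  76 188 183 186 189 170 182 178 186 186 188 185 178 170 141 129 127 127 127 138 154 172 179 186 189 189 187 192 190 186 170 163 120 117  36  44  43
260 :  42  40 109 123 123 124 127 125 124 122 121 124 125 124 129 173 129 125 122 122 122 122 124 132 126 124 128 123 123 129 126 123 126 123 123 116  37  42  42
```

Nut centre and washer slot centre both sit at u=322. I'll continue sliding under the nut.

Emit:
{"fn": "arm_command", "kwargs": {"increments": [[0.02,0,0,0,0,0],[0.04,0,0,0,0,0],[0.06,0,0,0,0,0],[0.08,0,0,0,0,0],[0.085,0,0,0,0,0]]}}

```text
t: 26.98
tool_pos: [0.5147, -0.1168, 0.2412]
orientation: [3.127, -0.303, 0.0]
force: [-0.4, 0.9, 0.2]
opening: 0.0378
gripper_force: 30.0
```

Emit:
{"fn": "arm_command", "kwargs": {"increments": [[0.02,0,0,0,0,0],[0.04,0,0,0,0,0],[0.06,0,0,0,0,0],[0.08,0,0,0,0,0],[0.085,0,0,0,0,0]]}}

```text
t: 27.6
tool_pos: [0.5314, -0.12, 0.2412]
orientation: [3.127, -0.303, 0.0]
force: [0.1, -0.1, -0.6]
opening: 0.0372
gripper_force: 30.0
```

```bash
python3 - <<'E'
from h import *
s=read_state();p,Rr=tool();print(p,s["t"],s["opening"],s["force"])
print(inc((.5361,-.1202,.238)))
w=read_camera("wrist");import pickle;pickle.dump(w,open("w10.pkl","wb"))
g=cv2.cvtColor(w["image"],cv2.COLOR_RGB2GRAY)
print("     "+" ".join("%3d"%x for x in range(284,362,2)))
for v in range(200,280,4): print(v,":"," ".join("%3d"%x for x in g[v,284:362:2]))
E
```

```text
[ 0.5313616  -0.11999454  0.24116412] 27.6 0.037199909540764395 [ 0.06585318 -0.0939056  -0.56447875]
[ 0.0234 -0.0035  0.0158  0.      0.      0.    ]
     284 286 288 290 292 294 296 298 300 302 304 306 308 310 312 314 316 318 320 322 324 326 328 330 332 334 336 338 340 342 344 346 348 350 352 354 356 358 360
200 :  85  88  83  86  85  86  83  85  85  82  82  85  85  85  84  83  83  84  84  86  86  84  85  81  87  84  86  85  86  86  87  86  85  86  85  83  83  85  85
204 :  77  74  73  74  75  64  65  67  70  66  69  74  74  74  66  76  75  74  69  75  74  78  73  66  73  73  78  78  78  73  74  70  75  75  79  79  78  80  79
208 :  81  81  84  82  84  83  84  82  85  83  81  81  90  83  85  85  84  83  85  84  84  82  82  85  86  83  84  83  84  87  85  86  86  85  86  85  85  87  87
212 :  82  83  80  82  81  82  82  80  86 110 123 126 123  81  82  83  84  82  82  80  82  82  85  82  84  62 135 129 123  91  81  81  83  83  82  84  84  84  83
216 :  84  85  83  83  84  83  96 118 138 167 177 183 131  81  81  80  82 100  91  88 110  95  75  83  86  61 165 185 174 155 124 107  82  
[... 1752 characters left out ...]
 130 127 122 126 121 119 119 120 119 112  41  39  38
264 :  40  55 216 209 113 119 122 124 121 118 122 123 121 121 121 123 122 121 120 117 119 119 122 122 120 121 124 122 122 124 123 122 121 119 101  86  63  39  42
268 :  35 134 212 209 211 176 118 120 119 116 121 123 123 120 122 123 121 123 119 120 118 121 120 122 119 122 123 123 122 124 124 120 112  87  87  86  88  41  41
272 :  45 216 209 208 208 209 213 207 131 116 119 123 121 121 121 121 123 121 120 117 119 120 121 120 118 122 124 122 121 124  95  84  87  86  84  88  87  54  38
276 : 107 210 208 207 206 208 209 209 209 210 210 168 145 116 122 123 121 121 120 117 120 120 123 122 119 127 108  84  85  88  85  85  86  85  84  83  84  85  39
```

Emit:
{"fn": "arm_command", "kwargs": {"increments": [[0.008,0,0,0,0,0],[0.016,0,0,0,0,0],[0.0235,0,0,0,0,0],[0.0235,0,0,0,0,0],[0.0235,0,0,0,0,0]]}}

```text
t: 28.28
tool_pos: [0.5357, -0.1208, 0.2411]
orientation: [-3.127, 0.303, 0.0]
force: [0.2, -0.7, -1.1]
opening: 0.0374
gripper_force: 30.0
```

Emit:
{"fn": "arm_command", "kwargs": {"increments": [[0,0,0.004,0,0,0],[0,0,0.008,0,0,0],[0,0,0.012,0,0,0],[0,0,0.0145,0,0,0],[0,0,0.0145,0,0,0]]}}

```text
t: 28.9
tool_pos: [0.5357, -0.1208, 0.2381]
orientation: [-3.127, 0.303, 0.0]
force: [-0.5, -0.8, -0.6]
opening: 0.0374
gripper_force: 30.0
```

No contact forces so far. Release and withdraw upward.

Emit:
{"fn": "arm_command", "kwargs": {"increments": [[0,0,0,0,0,0],[0,0,0,0,0,0],[0,0,0,0,0,0],[0,0,0,0,0,0],[0,0,0,0,0,0]], "fingers": -0.3}}

```text
t: 29.52
tool_pos: [0.5357, -0.1208, 0.2383]
orientation: [3.127, -0.303, 0.0]
force: [-0.5, -0.1, 1.0]
opening: 0.0602
gripper_force: 0.0
```

Emit:
{"fn": "arm_command", "kwargs": {"increments": [[0,0,0,0,0,0],[0,0,-0.1,0,0,0],[0,0,-0.25,0,0,0],[0,0,-0.4,0,0,0],[0,0,-0.5,0,0,0]]}}

```text
t: 30.15
tool_pos: [0.536, -0.1209, 0.3399]
orientation: [3.127, -0.303, 0.003]
force: [0.1, -0.1, 0.5]
opening: 0.0605
gripper_force: 0.0
```

Emit:
{"fn": "arm_command", "kwargs": {"increments": [[-0.08,0,0,0,0,0],[-0.2,0,0,0,0,0],[-0.32,0,0,0,0,0],[-0.4,0,0,0,0,0],[-0.4,0,0,0,0,0]]}}

```text
t: 30.78
tool_pos: [0.4566, -0.1053, 0.3381]
orientation: [-3.127, 0.303, 0.0]
force: [0.8, 0.2, 0.8]
opening: 0.0606
gripper_force: 0.0
```

```bash
python3 - <<'E'
from h import *
s=read_state();p,Rr=tool();print(p,s["t"],s["opening"],s["force"])
w=read_camera("wrist");t=read_camera("top");sd=read_camera("side");import pickle;pickle.dump((w,t,sd),open("w11.pkl","wb"))
B=np.array([.5359,-.1207,.056]);print(proj(w,B),proj(t,B),proj(sd,B))
u,v=proj(w,B).astype(int);g=cv2.cvtColor(w["image"],cv2.COLOR_RGB2GRAY)
print("     "+" ".join("%3d"%x for x in range(u-36,u+37,2)))
for y in range(v-30,v+34,2): print(y,":"," ".join("%3d"%x for x in g[y,u-36:u+37:2]))
u,v=proj(sd,B).astype(int);g=cv2.cvtColor(sd["image"],cv2.COLOR_RGB2GRAY);print("side",u,v)
for y in range(v-16,v+14): print(y,":"," ".join("%3d"%x for x in g[y,u-18:u+19]))
E
```

```text
[ 0.4565916  -0.1053494   0.33805395] 30.775 0.060609132794891295 [0.78731317 0.18508273 0.81015574]
[320.88786607  99.9282059 ] [385.3183898  187.97263136] [313.94751761 178.56001643]
     284 286 288 290 292 294 296 298 300 302 304 306 308 310 312 314 316 318 320 322 324 326 328 330 332 334 336 338 340 342 344 346 348 350 352 354 356
69 : 245 226 203 200 142 154 153 153 152 152 152 153 156 154 156 154 154 156 155 154 155 155 155 155 155 157 154 155 156 155 154 155 156 155 151 207 253
71 : 244 222 224 228 141 153 154 154 155 156 155 153 153 154 155 154 156 156 156 156 154 155 155 155 154 156 157 155 155 155 158 155 155 155 158 231 248
73 : 245 224 223 224 132 155 155 156 155 156 156 158 157 157 156 158 156 157 156 158 156 158 157 159 158 158 157 159 159 159 159 159 158 157 157 229 248
75 : 224 223 225 225 129 155 155 153 155 153 155 154 150 156 189 151 154 157 157 157 156 157 158 138 148 152 152 155 156 157 156 156 155 154 156 229 231
77 : 233 223 224 228 133 152 152 152 153 154 152 149 189 255 249 150 156 158 156 155 156 155 158  90 255 255 169 152 157 158 156 158 158 155 158 229 2
[... 8082 characters left out ...]
  72  75  76  77  78  78  77  74  73  74  80  86  88  87  91  98 104 107 111 111 113
188 : 154 198 218 221 205 163 105  75  70  71  70  71  71  70  69  72  72  71  72  74  73  73  73  72  70  72  83  88  89  91  91  91  96  98 101 100 102
189 : 163 200 216 216 200 160 111  78  74  73  73  74  73  71  72  71  70  69  71  69  71  73  71  72  71  74  81  88  89  93  92  91  92  92  92  92  95
190 : 154 178 191 192 175 147 120 107 103 104 108 107  93  78  72  72  73  72  70  70  72  70  69  72  72  76  84  89  95  98 102 101  98  96  95  95  92
191 : 160 159 165 165 157 148 153 155 154 156 159 159 135 102  83  81  81  80  80  77  75  73  71  73  77  84  93  98 107 109 110 112 111 107 106 104 103
```

The wrist view numbers show the washer seated on the lug, u 298 to 345 and v 76 to 126, with its opening towards the block and the nut centred above it. The gripper is clear, so I'm handing in.

```bash
python3 -c "
from plant import *
print(close_job())"
```

```text
the job is handed in; nothing more can be done
None
```

I handed the job in at about 31 s: the small T-bolt stands in the open lug and the bare steel C-washer lies under its nut, checked by camera and force readings only since no verdict came back; I didn't move the larger T-bolt or the spanner.

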